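# Lock an out-of-balance lathe spindle at its mark

### The arm

A 7-joint arm with a two-finger parallel gripper is mounted at the origin on the work surface. World frame = base frame: x ahead of the robot, y to its left, z up, the work surface at z = 0. Lengths are in m, angles in rad, forces in N, time in s.
With the tool pointing down it reaches from about 0.4 to 0.9 m from the base axis. Payload 5.5 kg.
Tool frame: the origin (TCP) lies midway between the tips of the shut fingers; the grasp point (between the pads) lies 19 mm behind it (manip.grip_depth is the distance from the TCP to the grasp point, in m); z points along the fingers, x is the direction in which the jaws open and shut, and the axes are right-handed (so a half turn about z gives the same grasp; the last joint's range is limited). The gripper opens to 92 mm and grips with 3 to 60 N. Pads are 19 mm wide; open, the fingers measure 130 mm over their backs; the gripper's body (75 mm by 190 mm) begins 47 mm behind the grasp point.
Start: joints at [0.263, 0.501, -0.427, 1.55, 0.221, 1.138, -0.21], TCP at [0.65, 0, 0.227] pointing down, gripper open.
Joint ranges: [-2.88, 2.88], [-0.31, 2.03], [-1.54, 1.56], [0.2, 2.42], [-1.41, 4.55], [0.19, 2.02], [-2.57, 2.57]. Speed limits (rad/s): [2.57, 2.57, 3.14, 3.14, 3.14, 3.14, 3.14].

### API

Orientations are given as a unit quaternion [x, y, z, w].
In Python, from bench import manip, effector, viewer gives the robot as it stands. Calls block until the motion is done:
- manip.move_pose(position, orientation): joint-space move of the TCP to a pose.
- manip.servo_line(position, ori=None, vel=0.15): straight line of the TCP; ori=None keeps the orientation; vel is the mean speed in m/s.
- manip.movej(angles): joint-space move.
- effector.open_jaws() and effector.close(f_grip=None): open the fingers fully, or close them until they stop; f_grip is the grip in N (None keeps the last).
- manip.sleep(seconds).
- manip.solve_ik(position, orientation): joint angles nearest the present ones, or None.
- viewer.get_image(name): name is "scene" or "side" or "wrist"; returns the picture (384x512x3 uint8, red, green, blue); there is no depth.
- viewer.get_calibration(name): a dict with "vfov" (degrees; the focal length in pixels is half the picture's height over the tangent of half this angle, whatever the lens; pixels are square), "cx", "cy" (the principal point, pixels), "eye" and "attitude" of the camera in the world. Camera axes: x right, y down, z forward; pixel columns grow to the right and rows downward; lengths in m; the calibration is good to about 2 mm. A picture is of the moment at which its call begins: read the wrist's pose just before it. get_calibration takes no time and is no camera call; for the wrist camera it gives the pose at the moment of the call.
A pose or a line that the arm cannot do raises manip.PlanningError and nothing moves.
- manip.hand_in(): hands the job in, once; it reports no verdict.
Readings, each from a call of its own:
- manip.current_clock(): time.
- manip.current_q(): joint angles.
- manip.current_joint_velocities(): joint speeds.
- manip.current_tau(): joint torques, N m.
- manip.current_tool_pos(): TCP position.
- manip.current_tcp_rot(): TCP orientation.
- manip.current_force(): force on the tool from outside, world axes, zero at the start.
- manip.current_wrist_torque(): the same for the moment, N m.
- manip.current_finger_gap(): finger opening in m.
Only numpy, scipy, OpenCV 4.12 (cv2) and the standard library are available. Lean on these libraries where they do the work, as an engineer would, in place of code of your own. Each camera call takes 0.05 s, during which the arm holds its last target.

### The job

Lock the small wood lathe at its zero mark: stand the red-knobbed lock pin in the brass bush on the headstock, then turn the handwheel by its rim until the white mark faces the red pointer, where the pin drops in and holds the spindle, its collar fully home. The half-log blank is out of balance and swings the wheel back if you let go too soon; do not touch the blank or bend the pointer, do not force the wheel against the pin, and leave everything else as it is.

Things in the scene. Friction and masses are not known exactly. Their poses are not given: they have to be found in the camera images.
- lathe: Blue pen-turning lathe, fixed. Origin on the bench under the middle of the headstock; y along the spindle towards the handwheel, z up, x away from the operator. Spindle axis 150 mm up. Headstock 110 (x) by 120 mm (y) about the origin, top 203 mm up; motor behind it (+x), lower. Bed, tool rest and tailstock run out to y = -510 mm, nowhere above 215 mm.
- wheel_centre (a point): Centre of the dark upright handwheel, on the spindle axis, mid-thickness, at lathe y = 106 mm. Wheel 124 mm across; rim 22 mm thick along y, 16 mm deep; 29 mm clear of the headstock's end: pinch the rim from above across its thickness, but not within 18 mm (x) of the pointer. Turns both ways about lathe y. Near the mark it takes about 5 N at the rim; pads creep on the rim by a fifth of the stroke.
- mark (a point): Engraved white mark across the handwheel's rim, 4 mm wide: this point is its inboard end on the rim surface, 62 mm from the axis, at lathe y = 95 mm. Its frame turns with the wheel. Starts on the far (+x) side of the top, 34 to 69 degrees from the pointer: turn the top towards the operator (-x). If let go near the pointer, the wheel swings back to 30 to 40 degrees.
- pointer_tip (a point): Point of the fixed red pointer, a 12 mm wide strip from the headstock top to the rim at 12 o'clock: straight above the spindle axis at rim height, 3 mm inboard of the rim. The mark faces it when both have the same x in the lathe's frame and the mark is on top.
- bush (a point): Centre of the mouth of the brass lock-pin bush, 213 mm up, lathe y = -22 mm; pad 32 mm square, 10 mm proud. Bore 9 mm, vertical, 26 mm deep, 1.5 mm chamfer. Under it turns the spindle's drum, radius 34 mm, with one radial hole 9.2 mm wide, 12 mm deep. The pin drops in by its weight once the mark is 1 to 2 mm past the pointer (-x); with the load lying on the pin the mark faces the pointer.
- pin_knob (a point): Middle of the red knob of the lock pin (knob 22 mm across, 24 mm tall): grasp here. It stands upright in one of the block's holes, this point about 72 mm up. Shank 8 mm thick; chamfered tip 62 mm below this point. In the bush, with the drum's hole elsewhere, it rests on the drum with its collar 10 mm above the bush; a wheel turned slowly lets it drop.
- pin_collar (a point): Underside of the lock pin's steel collar (18 mm across), on the pin's axis, 23 mm below pin_knob and 39 mm above the tip: rests on the bush's mouth when fully home.
- block: Light wooden tool block, fixed, 55 mm (x) by 155 mm (y), 40 mm tall; origin under its centre. Three holes 10 mm wide, 30 mm deep, in a row along its y, 50 mm apart, hold the lock pin and two steel lathe centres (up to 82 mm high) in any order. Pinch the knob with the fingers on the block's two x sides to clear the neighbours.
- blank (a point): Half-log wooden blank on the faceplate at the other side of the headstock, 164 mm across, lathe y = -100 to -190 mm; turns with the wheel, heavy side down at rest. Not to be touched. This point is on the axis, mid-length.
- pointer: The red pointer strip as a solid (origin as the lathe's); not to be bent.
Things that resemble listed ones, but are neither listed nor needed, are in the scene too. Leave any blue look-alike of the part that bears pin_knob alone.

How it is judged:
On the way:
1. the lock pin stands in the bush, resting on the drum, before the mark has come to the pointer (horizontal distance between pin_collar and bush below 0.003 m and z of pin_collar in the frame of bush between 0.005 and 0.014 m and x of mark in the frame of pointer_tip above 0.015 m), for 0.2 s.
At the end, for the whole second after the job is handed in: The mark faces the pointer within 3 mm along the rim, and the lock pin stands upright in the bush and the drum’s hole with its collar down on the bush within 2 mm; nothing is held (x of mark in the frame of pointer_tip between -0.003 and 0.003 m and z of mark in the frame of pointer_tip above -0.01 m and horizontal distance between pin_collar and bush below 0.003 m and z of pin_collar in the frame of bush between -0.003 and 0.002 m and angle between pin_collar's own z axis and vertical below 0.1 rad); the robot touches nothing.
It fails at once if the lock pin is forced: pressed by the spindle with more than 25 N, or against the lathe with more than 60 N (contact force between lock_pin and handwheel above 25 N or contact force between lock_pin and lathe above 60 N).
It fails at once if the pointer is bent: pushed with more than 4 N (contact force between anything else and pointer above 4 N).
It fails at once if the blank is touched (contact force between any of the fingers, the arm and handwheel_c42 above 1 N or contact force between any of the fingers, the arm and handwheel_c43 above 1 N or contact force between any of the fingers, the arm and handwheel_c44 above 1 N or contact force between any of the fingers, the arm and handwheel_c45 above 1 N or contact force between any of the fingers, the arm and handwheel_c46 above 1 N or contact force between any of the fingers, the arm and handwheel_c47 above 1 N or contact force between any of the fingers, the arm and handwheel_c48 above 1 N or contact force between any of the fingers, the arm and handwheel_c49 above 1 N or contact force between any of the fingers, the arm and handwheel_c50 above 1 N or contact force between any of the fingers, the arm and handwheel_c51 above 1 N or contact force between any of the fingers, the arm and handwheel_c52 above 1 N or contact force between any of the fingers, the arm and handwheel_c53 above 1 N).
It fails at once if another thing is shifted by more than 30 mm (distance of any of drive_centre, live_centre, tape_roll, paint_pot, foam_offcut, stick_tube, straw_cup, gouge from where it was at the start of the episode above 0.03 m).
It also fails if it takes over 72 s, if anything falls off the work surface, if the arm or the gripper's body presses on something with over 40 N, if the wrist force passes 120 N, or if a joint passes its speed limit or range.

## Working session

There is one attempt and no reset: what is moved stays moved. The work goes in short steps, each a Python script; the robot and the scene stay as the last script left them, time stands still between calls to the robot, and variables do not carry over. Pictures are saved under pics/ and viewed, and the job is handed in when it is done.

```bash
ls; mkdir -p pics; python3 - <<'E'
from bench import manip, effector, viewer
import cv2
for n in ["scene","side","wrist"]:
    c=viewer.get_calibration(n); print(n,c)
    im=viewer.get_image(n); cv2.imwrite(f"pics/{n}0.png",im[:,:,::-1])
print(manip.current_clock(),manip.current_tcp_rot(),manip.grip_depth)
E
```

```text
pics
scene {'vfov': 51.80951067832588, 'cx': 255.9509949513205, 'cy': 187.9918648861654, 'eye': array([1.11291509, 0.21387179, 0.6259395 ]), 'attitude': array([ 0.5968091 ,  0.67279288, -0.31934859, -0.29863877])}
side {'vfov': 43.242254635149365, 'cx': 246.29938181704378, 'cy': 196.9825317127428, 'eye': array([0.16493537, 0.86842464, 0.57495707]), 'attitude': array([-0.21152339,  0.83687478, -0.49277122,  0.10988623])}
wrist {'vfov': 65.85129131854453, 'cx': 251.7812845009858, 'cy': 189.92024858715766, 'eye': array([0.64856178, 0.075833  , 0.38325102]), 'attitude': array([ 9.89567260e-01, -4.96865931e-04, -1.63695468e-03,  1.44061484e-01])}
0.15 [ 9.99999693e-01  1.25467214e-05 -7.82194487e-04 -4.76781818e-05] 0.0188
```

View pics/scene0.png

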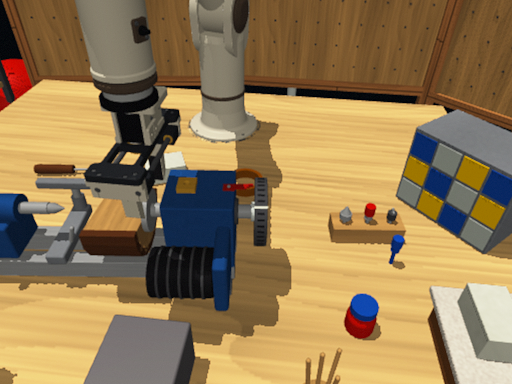

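View pics/side0.png

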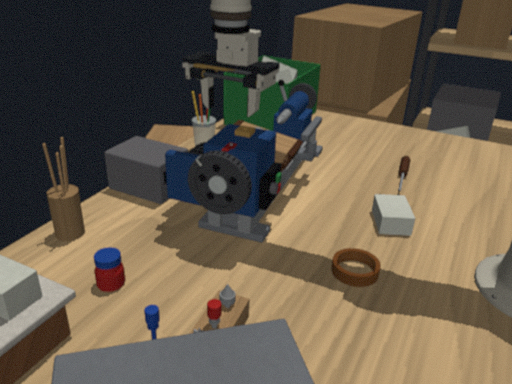

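View pics/wrist0.png

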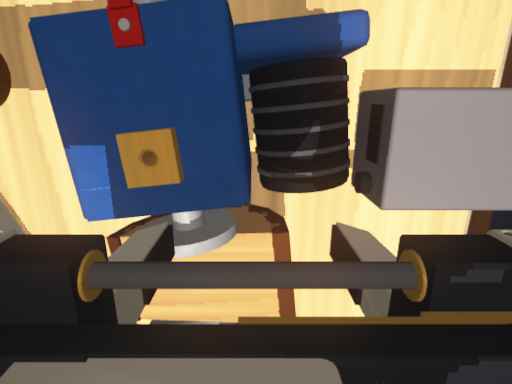

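```bash
cat > h.py <<'E'
from bench import manip, effector, viewer
import cv2, numpy as np
from scipy.spatial.transform import Rotation as R
def ray(c,u,v):
    f=192/np.tan(np.radians(c["vfov"]/2))
    d=R.from_quat(c["attitude"]).apply([(u-c["cx"])/f,(v-c["cy"])/f,1.]); return np.array(c["eye"]),d/np.linalg.norm(d)
def onz(c,u,v,z):
    e,d=ray(c,u,v); return e+d*(z-e[2])/d[2]
def proj(c,p):
    f=192/np.tan(np.radians(c["vfov"]/2))
    q=R.from_quat(c["attitude"]).inv().apply(np.array(p)-c["eye"]); return np.round([c["cx"]+f*q[0]/q[2],c["cy"]+f*q[1]/q[2]],1)
def tri(*rs):
    A=np.zeros((3,3));b=np.zeros(3)
    for e,d in rs:
        M=np.eye(3)-np.outer(d,d);A+=M;b+=M@e
    p=np.linalg.solve(A,b); return p,[np.linalg.norm(np.cross(p-e,d)) for e,d in rs]
def crop(src,dst,x0,y0,x1,y1,k):
    im=src if not isinstance(src,str) else cv2.imread(src)
    cv2.imwrite(dst,cv2.resize(im[y0:y1,x0:x1],None,fx=k,fy=k,interpolation=cv2.INTER_CUBIC))
def snap(n,name):
    im=viewer.get_image(n)[:,:,::-1].copy(); cv2.imwrite(f"pics/{name}.png",im); return im
E
python3 - <<'E'
from h import *
crop("pics/scene0.png","pics/s_l.png",150,160,280,260,6)
crop("pics/scene0.png","pics/s_b.png",320,190,420,270,8)
crop("pics/side0.png","pics/d_l.png",180,110,290,240,4)
E
```

```text
(no output)
```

View pics/s_l.png

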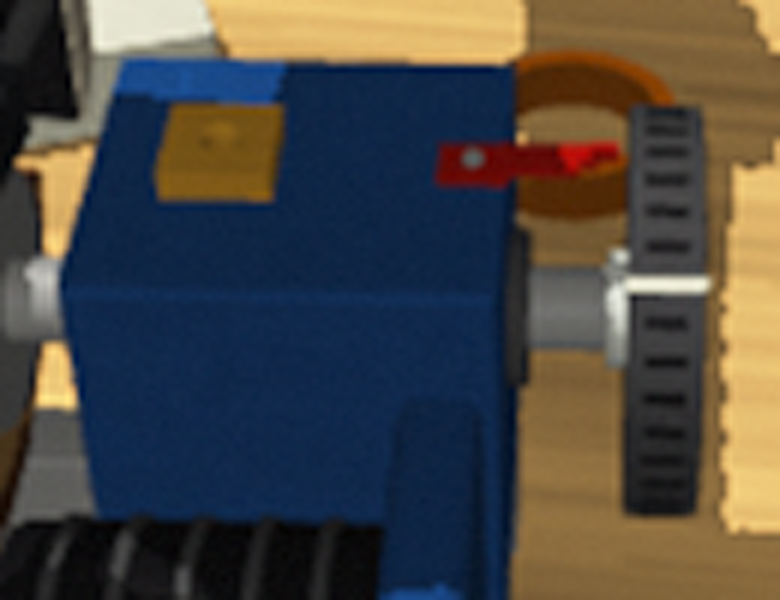

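View pics/s_b.png

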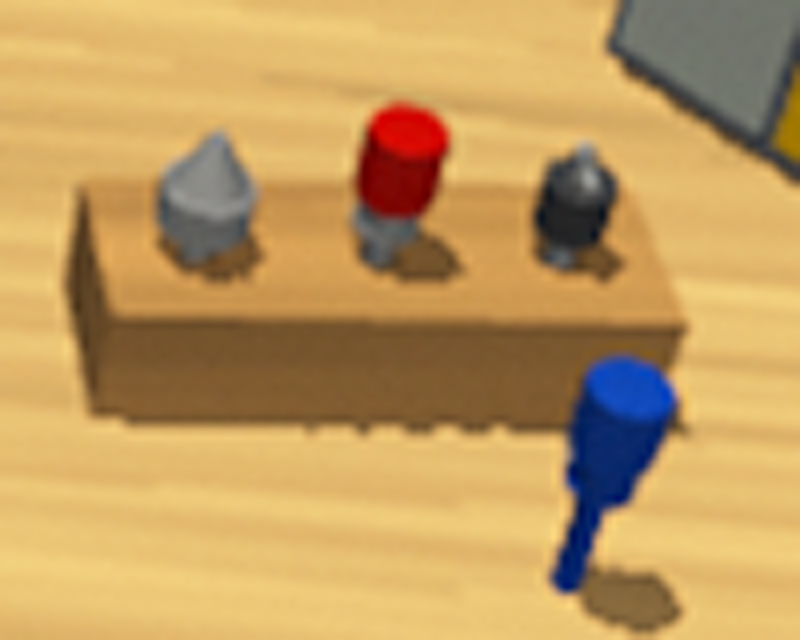

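View pics/d_l.png

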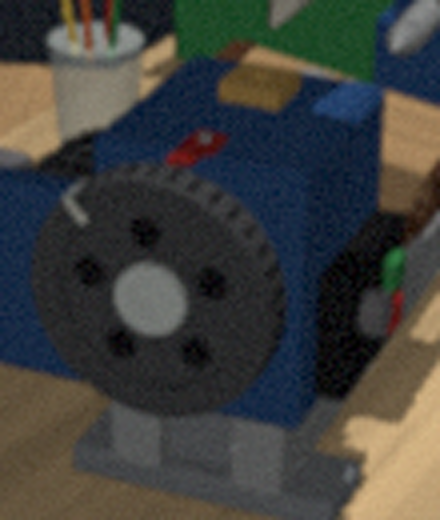

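```bash
python3 - <<'E'
from h import *
import json
W=dict(vfov=65.85129131854453,cx=251.7812845009858,cy=189.92024858715766,eye=np.array([0.64856178,0.075833,0.38325102]),attitude=[9.89567260e-01,-4.96865931e-04,-1.63695468e-03,1.44061484e-01])
S=viewer.get_calibration("scene");D=viewer.get_calibration("side")
b=onz(W,149.5,158,.213);print("bush wrist",b, "scene",onz(S,186.8,183,.213),proj(S,b),proj(D,b))
print("pad",[onz(W,*p,.213).round(4) for p in [(117,133),(175,128),(182,184),(125,188)]])
print("screw",onz(W,124,24,.205), onz(S,150+473/6,160+158/6,.205))
for p in [(38,22),(250,203),(88,218)]: print(p,onz(W,*p,.203).round(4))
print("tip",onz(S,253.2,185.2,.212))
# knob
print("knob top",onz(S,320+407/8,190+133/8,.084)," side",onz(D,214.5,304,.084))
print("block corners",[onz(S,320+x/8,190+y/8,.04).round(4) for x,y in [(85,188),(620,188),(685,325),(108,318)]])
E
python3 -c "
from h import *
crop('pics/side0.png','pics/d_b.png',130,270,260,370,6)"
```

```text
bush wrist [0.58855129 0.04457388 0.213     ] scene [0.59170496 0.04626183 0.213     ] [186.3 181.8] [244.6 128.7]
pad [array([0.5715, 0.0589, 0.213 ]), array([0.6047, 0.0617, 0.213 ]), array([0.6064, 0.0289, 0.213 ]), array([0.5721, 0.0264, 0.213 ])]
screw [0.57927528 0.11603986 0.205     ] [0.5810187  0.11695873 0.205     ]
(38, 22) [0.5318 0.1176 0.203 ]
(250, 203) [0.6468 0.0134 0.203 ]
(88, 218) [0.5408 0.0031 0.203 ]
tip [0.58111007 0.15927287 0.212     ]
knob top [0.45634258 0.39732626 0.084     ]  side [0.44925483 0.39914824 0.084     ]
block corners [array([0.4391, 0.3196, 0.04  ]), array([0.4191, 0.4692, 0.04  ]), array([0.4732, 0.4771, 0.04  ]), array([0.4907, 0.3237, 0.04  ])]
```

View pics/d_b.png

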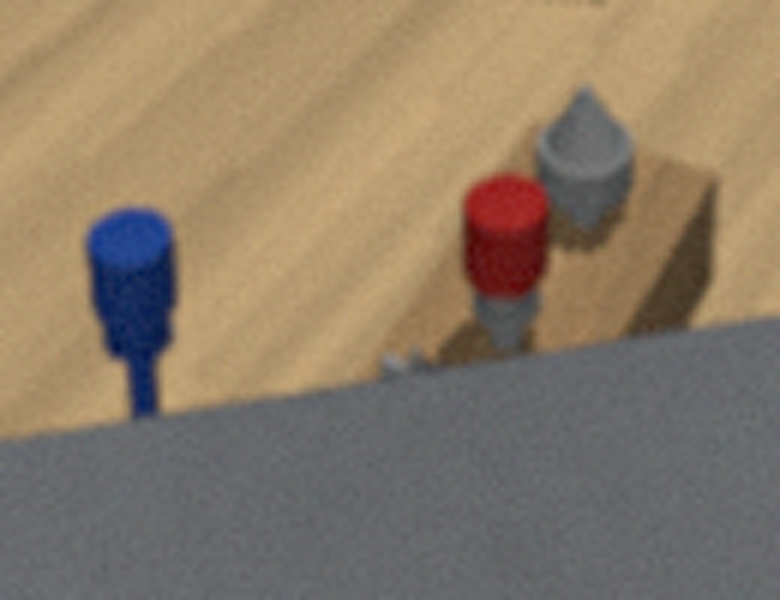

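```bash
python3 - <<'E'
from h import *
S=viewer.get_calibration("scene");D=viewer.get_calibration("side")
print("box bottom",[onz(S,*p,0).round(3) for p in [(400,195),(487,247)]])
# top corner height: side cam top edge
for z in (.1,.15,.2,.25): print(z,[onz(S,*p,z).round(3) for p in [(420,115),(512,165)]], [onz(D,*p,z).round(3) for p in [(57,360),(290,326)]])
c=onz(S,254.2,207.5,.15)
# lathe frame: bush + yaw
yaw=np.radians(5)
ex=np.array([np.cos(yaw),np.sin(yaw),0]);ey=np.array([-np.sin(yaw),np.cos(yaw),0])
O=np.array([.5895,.045,0])+.022*ey;print("O",O)
for a in range(30,72,3):
    a_=np.radians(a);p=O+.095*ey+ex*.062*np.sin(a_)+np.array([0,0,.15+.062*np.cos(a_)]);print(a,proj(S,p))
print("tip",proj(S,O+.092*ey+[0,0,.212]), proj(D,O+.117*ey+[0,0,.15]))
q=R.from_euler("z",7,degrees=True)*R.from_quat([1,0,0,0])
for p in [[.453,.398,.2],[.453,.398,.053]]: print(manip.solve_ik(p,q.as_quat()))
E
```

```text
box bottom [array([0.298, 0.505, 0.   ]), array([0.459, 0.664, 0.   ])]
0.1 [array([0.046, 0.581, 0.1  ]), array([0.275, 0.746, 0.1  ])] [array([0.558, 0.596, 0.1  ]), array([0.328, 0.402, 0.1  ])]
0.15 [array([0.147, 0.546, 0.15 ]), array([0.355, 0.696, 0.15 ])] [array([0.517, 0.625, 0.15 ]), array([0.311, 0.451, 0.15 ])]
0.2 [array([0.249, 0.511, 0.2  ]), array([0.435, 0.645, 0.2  ])] [array([0.475, 0.653, 0.2  ]), array([0.294, 0.5  , 0.2  ])]
0.25 [array([0.35 , 0.476, 0.25 ]), array([0.514, 0.595, 0.25 ])] [array([0.434, 0.682, 0.25 ]), array([0.276, 0.549, 0.25 ])]
O [0.58758257 0.06691628 0.        ]
30 [254.1 200. ]
33 [254.  201.8]
36 [254.  203.7]
39 [253.9 205.6]
42 [253.8 207.6]
45 [253.8 209.5]
48 [253.7 211.5]
51 [253.7 213.5]
54 [253.6 215.4]
57 [253.5 217.4]
60 [253.5 219.3]
63 [253.4 221.2]
66 [253.4 223.1]
69 [253.3 224.9]
tip [252.9 184.6] [214.5 185.1]
[-0.30212587  0.48030422 -0.61588673  1.69562704  0.31009393  1.06484766
 -0.89451233]
[-0.38528994  0.65871413 -0.50877374  1.7887801   0.42633437  0.80523994
 -0.98342168]
```

```bash
python3 - <<'E'
from h import *
S=viewer.get_calibration("scene");D=viewer.get_calibration("side")
print("blue", onz(S,391,262,0), [(z,onz(S,398.5,238.5,z).round(3),onz(D,151.7,309.5,z).round(3)) for z in (.06,.08,.1)])
q=R.from_euler("z",7,degrees=True)*R.from_quat([1,0,0,0])
manip.move_pose([.453,.398,.22],q.as_quat())
print(manip.current_clock(),manip.current_q())
W=viewer.get_calibration("wrist");snap("wrist","w1");np.save("w1.npy",W,allow_pickle=True)
for z in(.084,.04):print(proj(W,[.453,.398,z]))
E
```

```text
blue [0.52997865 0.4467339  0.        ] [(0.06, array([0.52 , 0.449, 0.06 ]), array([0.54 , 0.433, 0.06 ])), (0.08, array([0.541, 0.441, 0.08 ]), array([0.526, 0.45 , 0.08 ])), (0.1, array([0.562, 0.433, 0.1  ]), array([0.511, 0.467, 0.1  ]))]
1.7833 [-0.29238989  0.460376   -0.62403253  1.6757248   0.29643916  1.10182163
 -0.88320833]
[252.  177.7]
[252.  168.3]
```

View pics/w1.png

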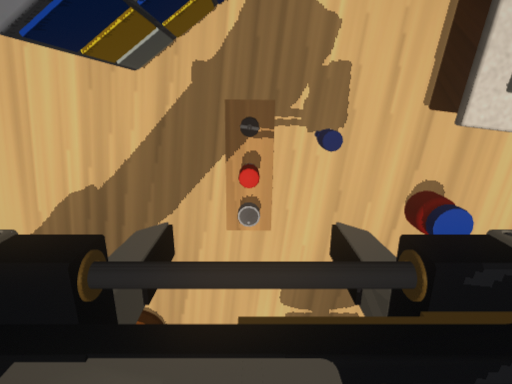

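```bash
python3 - <<'E'
from h import *
W=np.load("w1.npy",allow_pickle=True).item()
im=cv2.imread("pics/w1.png")
h=cv2.cvtColor(im,cv2.COLOR_BGR2HSV)
m=((h[...,0]<8)|(h[...,0]>172))&(h[...,1]>180)&(h[...,2]>90)
m[:,:200]=0;m[:,300:]=0;m[230:]=0;m[:150]=0
v,u=np.nonzero(m);print(u.min(),u.max(),v.min(),v.max(),u.mean(),v.mean())
crop(im,"pics/w1c.png",215,90,285,240,5)
for x in [(249,176.5)]:print(onz(W,*x,.084))
E
```

```text
239 258 168 187 248.58662613981764 177.45896656534956
[0.44978545 0.39883575 0.084     ]
```

View pics/w1c.png

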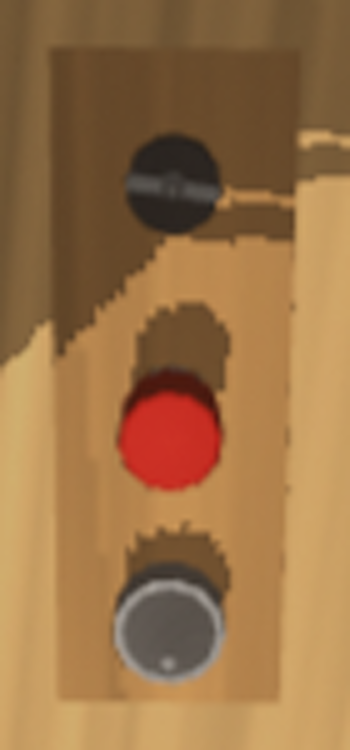

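```bash
python3 - <<'E'
from h import *
q=(R.from_euler("z",7,degrees=True)*R.from_quat([1,0,0,0])).as_quat()
manip.servo_line([.4505,.398,.12],q,vel=.2)
manip.servo_line([.4505,.398,.053],q,vel=.1)
effector.close(25)
print(manip.current_finger_gap(),manip.current_force(),manip.current_tool_pos(),manip.current_clock())
snap("scene","s2")
manip.servo_line([.4505,.398,.2],q,vel=.15)
print(manip.current_finger_gap(),manip.current_force(),manip.current_clock())
snap("wrist","w2")
im=snap("scene","s3")
crop(im,"pics/s3c.png",300,100,430,260,4)
E
```

```text
0.02148508838961349 [ 0.12351731 -0.70533446  0.40358687] [0.45047987 0.39798587 0.05297552] 4.3917
0.021439797404772618 [-0.67127043 -0.33242504 -1.42111718] 5.575
```

View pics/w2.png

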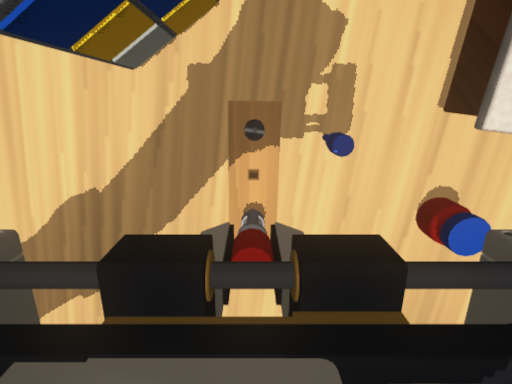

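View pics/s3c.png

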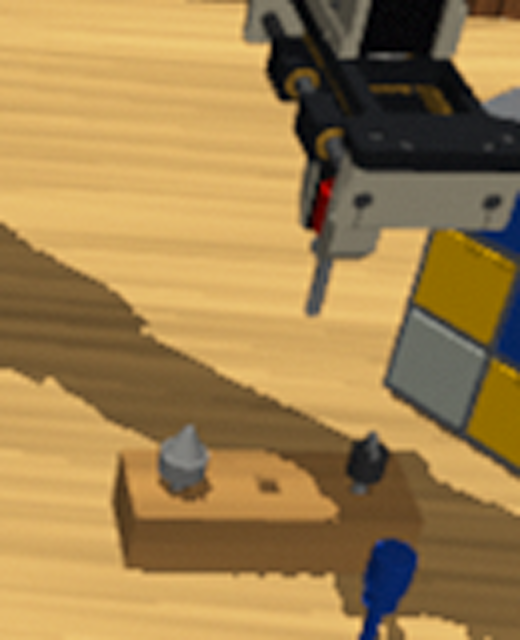

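```bash
python3 - <<'E'
from h import *
q=(R.from_euler("z",5,degrees=True)*R.from_quat([1,0,0,0])).as_quat()
manip.servo_line([.4505,.398,.28],vel=.2)
manip.move_pose([.625,.0455,.281],q)
p=manip.current_tool_pos();print(p,manip.current_clock(),manip.current_finger_gap())
W=viewer.get_calibration("wrist");im=snap("wrist","w3");np.save("w3.npy",W,allow_pickle=True)
crop(im,"pics/w3c.png",130,120,330,270,4)
k=np.array([p[0],p[1],p[2]+.0188]);print("tip",proj(W,k-[0,0,.062]),"bush",proj(W,[.5886,.0446,.213]))
i=snap("scene","s4");crop(i,"pics/s4c.png",130,90,280,210,5)
i=snap("side","d4");crop(i,"pics/d4c.png",180,50,310,160,6)
S=viewer.get_calibration("scene");D=viewer.get_calibration("side")
print("tip s",proj(S,k-[0,0,.062]),"d",proj(D,k-[0,0,.062]))
E
```

```text
[0.62451698 0.04799181 0.28096356] 7.6833 0.021976706970226693
tip [254.  211.6] bush [208.8 200.9]
tip s [181.5 183.2] d [228.4 114.4]
```

View pics/w3c.png

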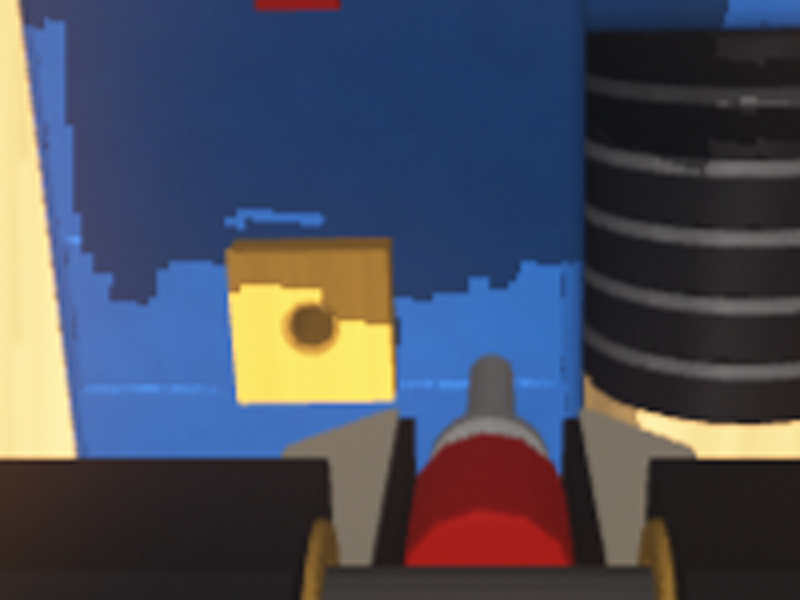

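View pics/s4c.png

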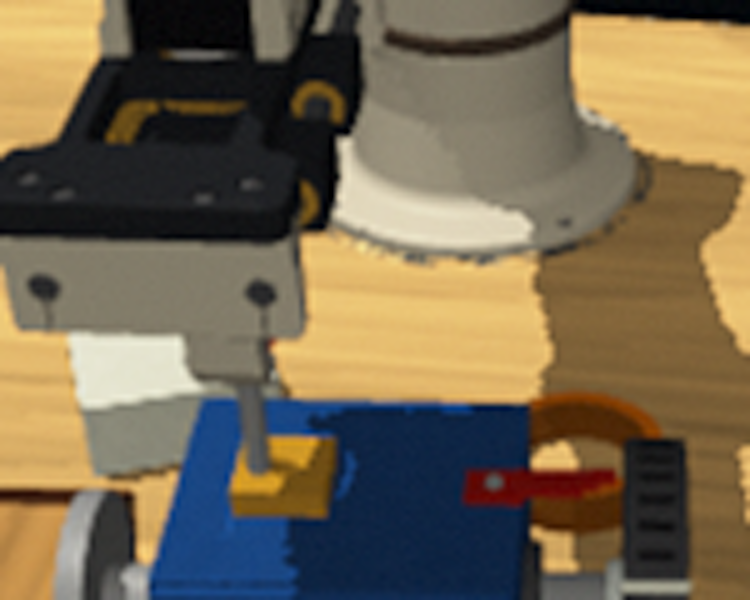

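View pics/d4c.png

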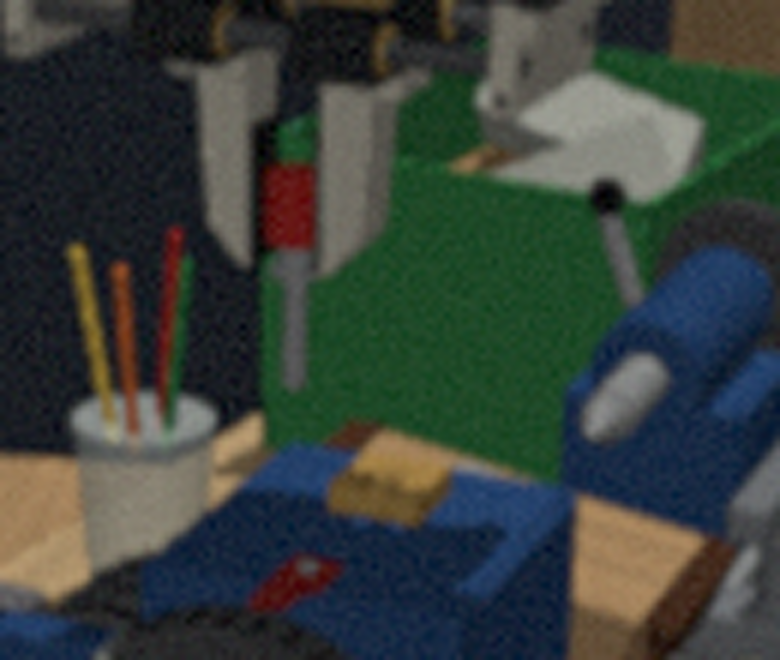

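```bash
python3 - <<'E'
from h import *
W=np.load("w3.npy",allow_pickle=True).item()
t=onz(W,253,213.5,.2378);b=onz(W,208,201.75,.213);print(t,b)
p=manip.current_tool_pos()
tgt=p+(b-t); print("target rel",tgt)
tgt=np.array([(tgt[0]+.5893)/2,(tgt[1]+.0447)/2,.281]); print(tgt)
manip.servo_line(tgt,vel=.1); 
tgt[2]=.219+.062-.0188; manip.servo_line(tgt,vel=.1)
p=manip.current_tool_pos();print(p,manip.current_clock())
W=viewer.get_calibration("wrist");im=snap("wrist","w5")
crop(im,"pics/w5c.png",180,160,330,270,5)
k=p+[0,0,.0188-.062]
i=snap("scene","s5");crop(i,"pics/s5c.png",150,150,250,220,7)
i=snap("side","d5");crop(i,"pics/d5c.png",200,70,300,150,7)
S=viewer.get_calibration("scene");D=viewer.get_calibration("side")
print("tip",proj(W,k),proj(S,k),"d",proj(D,k))
E
```

```text
[0.62395898 0.04651547 0.2378    ] [0.58798029 0.04383137 0.213     ]
target rel [0.58873621 0.0450005  0.25636244]
[0.58901811 0.04485025 0.281     ]
[0.5888343  0.04472975 0.26133451] 8.6833
tip [254.1 211.6] [186.1 179.5] d [244.5 126.3]
```

View pics/w5c.png

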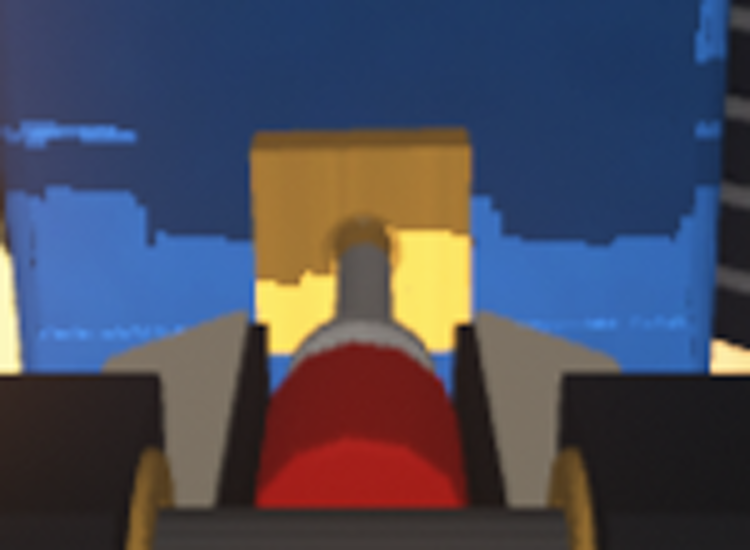

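View pics/s5c.png

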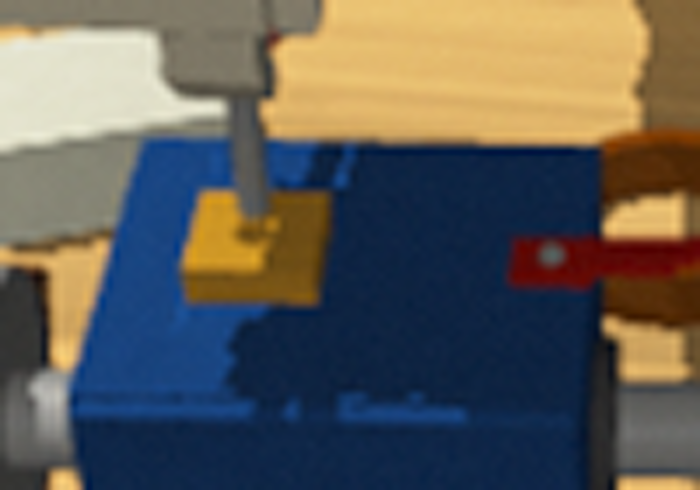

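View pics/d5c.png

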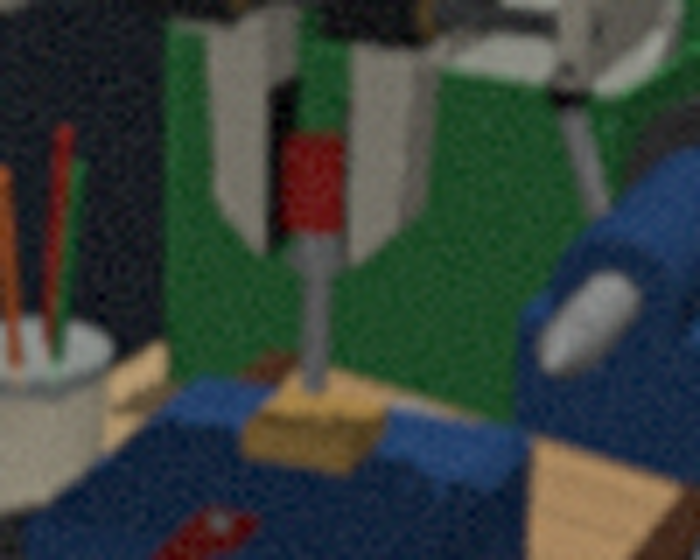

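```bash
python3 - <<'E'
from h import *
p=manip.current_tool_pos();f0=manip.current_force();print(f0)
z=p[2]
while z>.2285:
    z=max(z-.004,.2285)
    manip.servo_line([.58895,.04478,z],vel=.05)
    f=manip.current_force()-f0; print(round(z,4),f.round(1),manip.current_tool_pos().round(4))
    if f[2]>8: print("STOP");break
print(manip.current_clock())
i=snap("scene","s6");crop(i,"pics/s6c.png",150,130,250,220,6)
i=snap("side","d6");crop(i,"pics/d6c.png",200,70,300,150,7)
E
```

```text
[-0.25143613  0.19143676  0.00971462]
0.2586 [-0.  -0.3  0.1] [0.5888 0.0447 0.2584]
0.2546 [1.  0.9 0.2] [0.5887 0.0447 0.2542]
0.2506 [-0.   0.1 -0.1] [0.5888 0.0447 0.2502]
0.2466 [-0.   0.3 -0.5] [0.5889 0.0447 0.2462]
0.2426 [ 0.7 -0.7 -0.6] [0.5889 0.0447 0.2422]
0.2386 [ 0.2 -0.6 -0.9] [0.5889 0.0448 0.2382]
0.2346 [ 0.3 -0.3 -1.4] [0.5889 0.0448 0.2342]
0.2306 [ 0.2 -0.2 -0.4] [0.5889 0.0447 0.2302]
0.2285 [ 0.7 -0.2 -0.5] [0.5891 0.0448 0.2284]
11.0833
```

View pics/s6c.png

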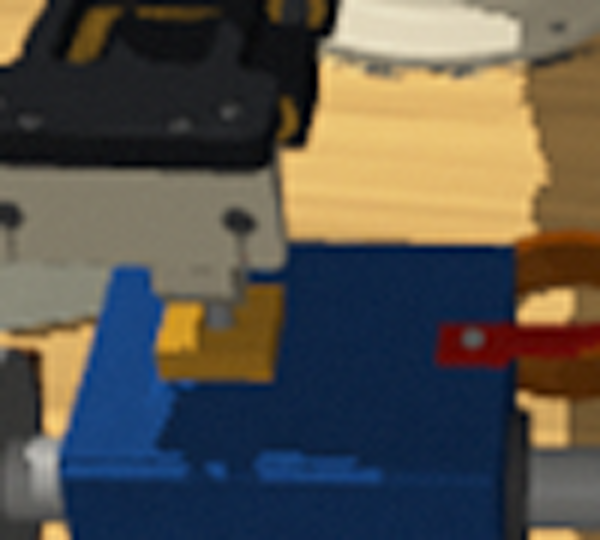

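View pics/d6c.png

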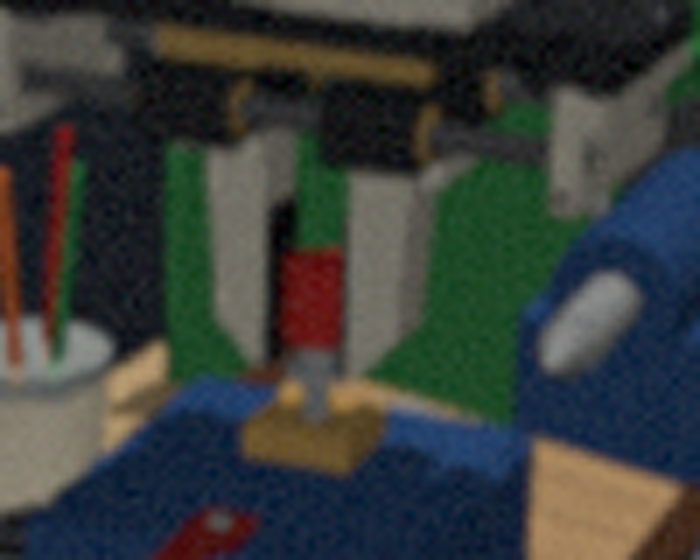

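```bash
python3 - <<'E'
from h import *
effector.open_jaws()
manip.servo_line([.589,.0448,.30],vel=.15)
q=(R.from_euler("z",5,degrees=True)*R.from_quat([1,0,0,0])).as_quat()
manip.move_pose([.56,.11,.34],q)
print(manip.current_clock())
W=viewer.get_calibration("wrist");np.save("w7.npy",W,allow_pickle=True)
i=snap("wrist","w7")
i=snap("scene","s7");crop(i,"pics/s7c.png",150,130,280,260,5)
i=snap("side","d7");crop(i,"pics/d7c.png",180,70,300,250,3)
E
```

```text
13.4333
```

View pics/w7.png

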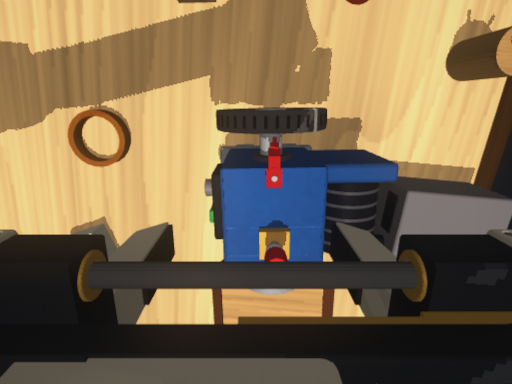

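View pics/s7c.png

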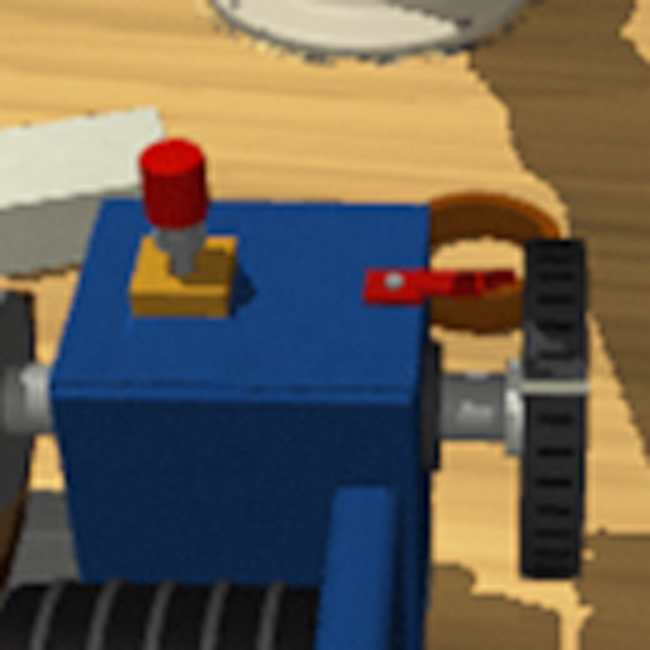

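View pics/d7c.png

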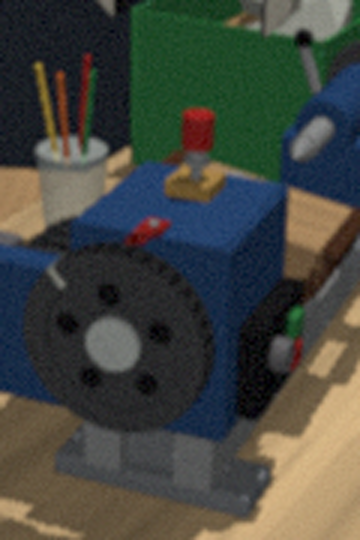

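```bash
python3 - <<'E'
from h import *
W=np.load("w7.npy",allow_pickle=True).item()
crop("pics/w7.png","pics/w7c.png",200,90,340,290,4)
yaw=np.radians(5)
ex=np.array([np.cos(yaw),np.sin(yaw),0]);ey=np.array([-np.sin(yaw),np.cos(yaw),0])
O=np.array([.589,.0448,0])+.022*ey;print("O",O)
L=lambda x,y,z:O+x*ex+y*ey+np.array([0,0,z])
for n,p in dict(tip=(0,.092,.212),top_in=(0,.095,.212),top_out=(0,.117,.212),Lin=(-.062,.095,.15),Lout=(-.062,.117,.15),Rin=(.062,.095,.15),Rout=(.062,.117,.15),screwend=(0,.06,.203),hsL=(-.055,.06,.203),hsR=(.055,.06,.203)).items(): 
    w=proj(W,L(*p)); print(n,w,(w-[200,90])*4)
E
```

```text
O [0.58708257 0.06671628 0.        ]
tip [278.7 135.9] [314.8 183.6]
top_in [278.8 132.7] [315.2 170.8]
top_out [279.5 108.6] [318.   74.4]
Lin [220.3 127.1] [ 81.2 148.4]
Lout [219.7 107.3] [78.8 69.2]
Rin [328.1 127.4] [512.4 149.6]
Rout [329.6 107.5] [518.4  70. ]
screwend [277.1 166.8] [308.4 307.2]
hsL [222.7 166.7] [ 90.8 306.8]
hsR [331.5 166.9] [526.  307.6]
```

View pics/w7c.png

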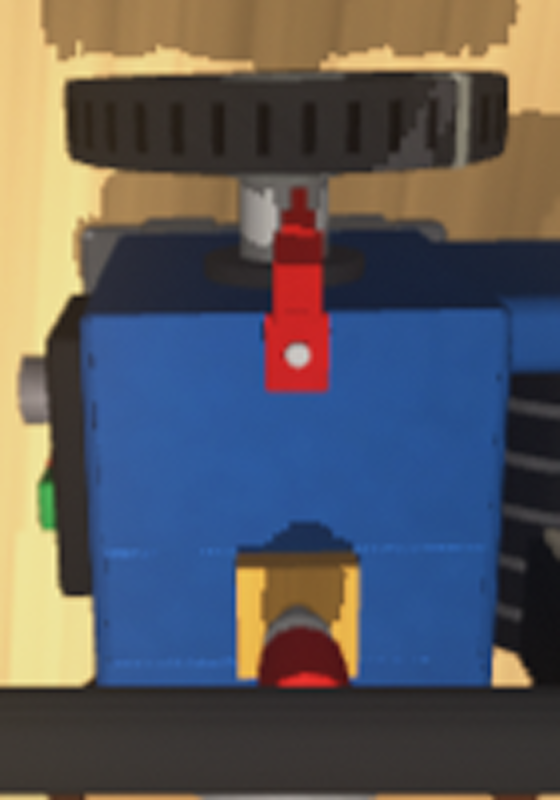

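```bash
cat >> h.py <<'E'
yaw=np.radians(6.4)
ex=np.array([np.cos(yaw),np.sin(yaw),0]);ey=np.array([-np.sin(yaw),np.cos(yaw),0]);ez=np.array([0,0,1.])
O=np.array([.589,.0448,0])+.022*ey
L=lambda x,y,z:O+x*ex+y*ey+np.array([0,0,z])
def wp(phi,dy=0.,back=0.,s=1,rt=.040,th=None):
    """TCP pose at rim angle phi (deg, from top toward operator)"""
    if th is None: th=25+.5*(phi-25)
    f=np.radians(phi);t=np.radians(th)
    tz=np.sin(t)*ex-np.cos(t)*ez; tx=s*ey; ty=np.cross(tz,tx)
    rimc=L(-.054*np.sin(f),.106+dy,.15+.054*np.cos(f))
    pos=rimc+tz*(.054-rt)-tz*back
    return pos,R.from_matrix(np.c_[tx,ty,tz]).as_quat()
E
python3 - <<'E'
from h import *
print(manip.current_q())
for s in (1,-1):
    for a in [(25,.024,.09),(25,.024),(25,),(40,),(55,),(70,),(85,)]:
        p,q=wp(*a,s=s); j=manip.solve_ik(p,q); print(s,a,p.round(3),None if j is None else np.round(j,2))
E
```

```text
[ 0.25990266  0.29226269 -0.62132483  1.60694081  0.17507048  1.30122701
 -0.30310794]
1 (25, 0.024, 0.09) [0.517 0.19  0.268] [ 0.35  0.05 -0.87  2.11  0.36  0.62  0.92]
1 (25, 0.024) [0.555 0.194 0.186] [ 0.21  0.28 -0.77  2.12  0.76  0.53  0.57]
1 (25,) [0.558 0.17  0.186] [ 0.27  0.27 -0.77  2.13  0.72  0.5   0.65]
1 (40,) [0.548 0.169 0.18 ] [ 0.13  0.2  -0.64  2.27  1.1   0.35  0.22]
1 (55,) [0.54  0.168 0.17 ] [-0.02  0.2  -0.52  2.39  1.83  0.36 -0.54]
1 (70,) [0.535 0.167 0.159] None
1 (85,) [0.533 0.167 0.147] None
-1 (25, 0.024, 0.09) [0.517 0.19  0.268] [ 0.14  0.04 -0.66  2.11  0.33  0.62 -2.2 ]
-1 (25, 0.024) [0.555 0.194 0.186] [-0.22  0.21 -0.28  2.13  0.51  0.45 -2.37]
-1 (25,) [0.558 0.17  0.186] [-0.16  0.2  -0.29  2.14  0.47  0.43 -2.29]
-1 (40,) [0.548 0.169 0.18 ] [-1.48  0.32  1.17  2.31 -0.72  0.19 -1.2 ]
-1 (55,) [0.54  0.168 0.17 ] [-0.73  0.17  0.23  2.41  1.96  0.23  2.42]
-1 (70,) [0.535 0.167 0.159] None
-1 (85,) [0.533 0.167 0.147] None
```

```bash
python3 - <<'E'
from h import *
for s in (1,-1):
  for th in (5,10,15,20):
    print(s,th)
    for a in [(24,.024,.09),(24,),(40,),(55,),(70,),(82,)]:
        p,q=wp(*a,s=s,th=th,rt=.042); j=manip.solve_ik(p,q); print(a,None if j is None else np.round(j,2))
E
```

```text
1 5
(24, 0.024, 0.09) [ 0.33  0.36 -0.91  1.75  0.36  1.11  0.99]
(24,) [ 0.32  0.47 -0.86  1.84  0.47  0.95  0.94]
(40,) [ 0.32  0.45 -0.86  1.88  0.47  0.93  0.94]
(55,) [ 0.32  0.45 -0.85  1.91  0.47  0.9   0.92]
(70,) [ 0.31  0.45 -0.84  1.93  0.49  0.87  0.91]
(82,) [ 0.3   0.47 -0.83  1.95  0.5   0.85  0.89]
1 10
(24, 0.024, 0.09) [ 0.35  0.28 -0.91  1.84  0.35  0.99  0.99]
(24,) [ 0.32  0.41 -0.85  1.91  0.5   0.84  0.91]
(40,) [ 0.33  0.4  -0.85  1.95  0.5   0.81  0.9 ]
(55,) [ 0.32  0.39 -0.84  1.98  0.51  0.79  0.88]
(70,) [ 0.31  0.4  -0.83  2.    0.53  0.76  0.86]
(82,) [ 0.3   0.41 -0.82  2.02  0.55  0.74  0.84]
1 15
(24, 0.024, 0.09) [ 0.37  0.2  -0.91  1.93  0.34  0.87  0.98]
(24,) [ 0.32  0.36 -0.84  1.99  0.54  0.73  0.85]
(40,) [ 0.32  0.34 -0.84  2.02  0.54  0.7   0.84]
(55,) [ 0.31  0.34 -0.83  2.05  0.56  0.67  0.82]
(70,) [ 0.3   0.35 -0.82  2.08  0.58  0.65  0.79]
(82,) [ 0.28  0.36 -0.8   2.09  0.61  0.63  0.76]
1 20
(24, 0.024, 0.09) [ 0.37  0.12 -0.9   2.02  0.33  0.75  0.96]
(24,) [ 0.31  0.31 -0.82  2.06  0.61  0.61  0.78]
(40,) [ 0.3   0.29 -0.81  2.09  0
[... 737 characters left out ...]
5  0.69 -2.06]
(82,) [-0.08  0.32 -0.36  2.03  0.26  0.66 -2.07]
-1 15
(24, 0.024, 0.09) [-0.    0.14 -0.49  1.94  0.21  0.85 -2.06]
(24,) [-0.07  0.27 -0.36  2.    0.28  0.66 -2.07]
(40,) [-0.07  0.26 -0.37  2.03  0.29  0.63 -2.09]
(55,) [-0.08  0.26 -0.37  2.06  0.3   0.61 -2.11]
(70,) [-0.09  0.27 -0.35  2.09  0.32  0.58 -2.13]
(82,) [-0.11  0.28 -0.34  2.1   0.33  0.55 -2.14]
-1 20
(24, 0.024, 0.09) [ 0.05  0.08 -0.55  2.02  0.26  0.74 -2.11]
(24,) [-0.09  0.23 -0.35  2.07  0.36  0.55 -2.16]
(40,) [-0.1   0.22 -0.35  2.1   0.37  0.52 -2.18]
(55,) [-0.11  0.22 -0.34  2.13  0.39  0.5  -2.21]
(70,) [-0.14  0.23 -0.32  2.16  0.41  0.46 -2.24]
(82,) [-0.17  0.24 -0.28  2.17  0.43  0.43 -2.26]
```

```bash
python3 - <<'E'
from h import *
K=dict(s=1,th=15,rt=.042)
p,q=wp(24,.024,.14,**K); manip.move_pose(p,q)
print(manip.current_tool_pos(),p)
p,q=wp(24,.024,.045,**K); manip.servo_line(p,q,vel=.15)
print(manip.current_tool_pos(),p,manip.current_clock(),manip.current_force())
snap("wrist","w8");i=snap("scene","s8");crop(i,"pics/s8c.png",150,90,310,230,5)
i=snap("side","d8");crop(i,"pics/d8c.png",160,40,310,250,3.5)
E
```

```text
[0.5177499  0.18895417 0.32290049] [0.51730745 0.18971161 0.32296996]
[0.54206835 0.19295566 0.23179741] [0.54174202 0.19245239 0.23120701] 15.6167 [-0.638994    0.10024642 -0.53210296]
```

View pics/w8.png

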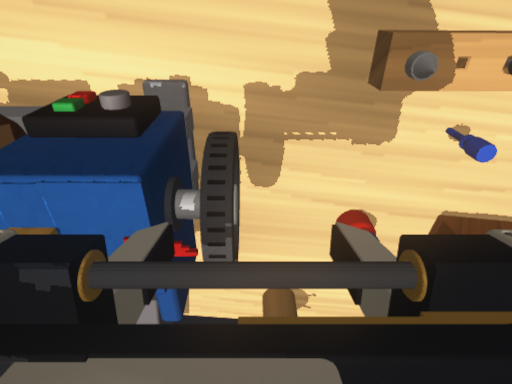

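View pics/s8c.png

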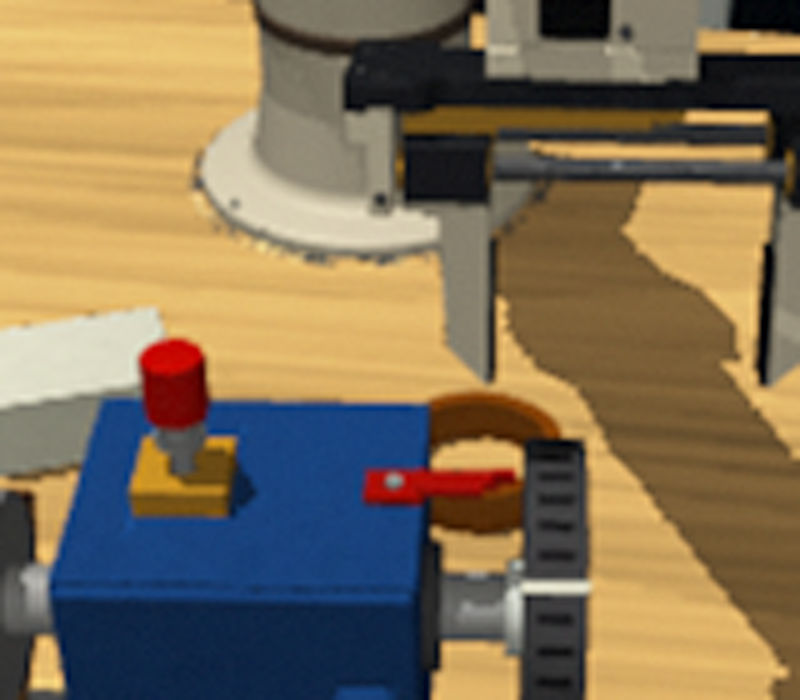

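View pics/d8c.png

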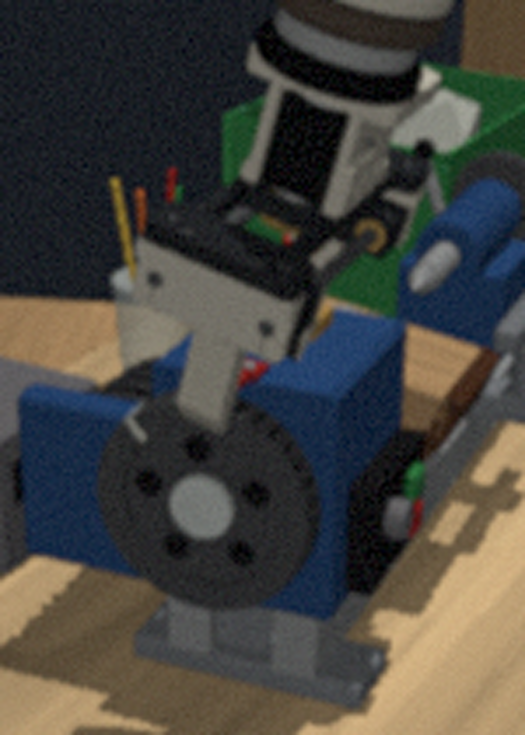

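```bash
python3 - <<'E'
from h import *
W=viewer.get_calibration("wrist");S=viewer.get_calibration("scene")
crop("pics/w8.png","pics/w8c.png",90,120,290,270,4)
for n,p in dict(tip=(0,.092,.212),top_in=(0,.095,.212),in30=(-.031,.095,.15+.0537),out30=(-.031,.117,.15+.0537),in60=(-.0537,.095,.181),out60=(-.0537,.117,.181),hs=(-.055,.06,.203)).items():
    w=proj(W,L(*p)); print(n,w,(w-[90,120])*4)
t=manip.current_tool_pos(); Rm=R.from_quat(manip.current_tcp_rot())
for n,v in dict(fin=(-.046,-.0095,0),fin2=(-.046,.0095,0),fo=(.046,-.0095,0)).items():
    p=t+Rm.apply(v); w=proj(W,p);print(n,w,(w-[90,120])*4, "scene",(proj(S,p)-[150,90])*5)
E
```

```text
tip [198.6 254.6] [434.4 538.4]
top_in [202.9 254.6] [451.6 538.4]
in30 [200.6 211.4] [442.4 365.6]
out30 [233.6 211.4] [574.4 365.6]
in60 [202.4 165.5] [449.6 182. ]
out60 [234.2 165.4] [576.8 181.6]
hs [141.3 179.6] [205.2 238.4]
fin [173.9 226.8] [335.6 427.2] scene [493.5 359.5]
fin2 [176.3 256.3] [345.2 545.2] scene [493.  377.5]
fo [333.6 226.6] [974.4 426.4] scene [753.  363.5]
```

View pics/w8c.png

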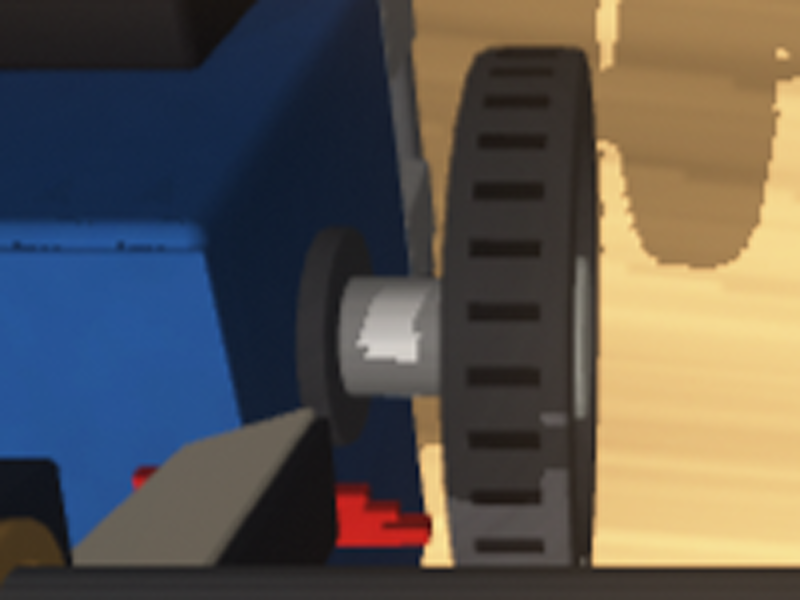

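```bash
python3 - <<'E'
from h import *
K=dict(s=1,th=15,rt=.042)
f0=manip.current_force()
for b in (.03,.02,.01,0):
    p,q=wp(24,.0235,b,**K); manip.servo_line(p,q,vel=.08)
    f=manip.current_force()-f0;print(b,f.round(1),(manip.current_tool_pos()-p).round(4))
    if np.linalg.norm(f)>6: print("STOP");break
else:
    effector.close(5)
    print(manip.current_finger_gap(),(manip.current_force()-f0).round(1),((manip.current_tool_pos()-p)@ey).round(4),manip.current_clock())
snap("wrist","w9")
i=snap("scene","s9");crop(i,"pics/s9c.png",150,90,310,230,5)
E
```

```text
0.03 [ 0.9  0.1 -0.4] [-0.0003 -0.0002 -0.0003]
0.02 [0.6 0.9 0.7] [-0.0003 -0.0001 -0.0004]
0.01 [ 0.2  0.2 -0.6] [-0.0003 -0.0001 -0.0005]
0 [ 0.7 -0.4 -0.4] [-0.0003 -0.0001 -0.0005]
0.057925799460210224 [ -0.1 -11.    5.2] -0.0053 17.6833
```

View pics/w9.png

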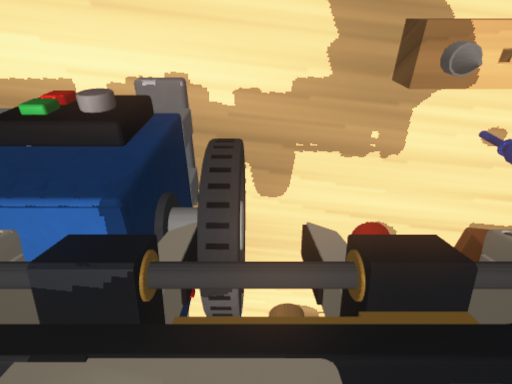

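View pics/s9c.png

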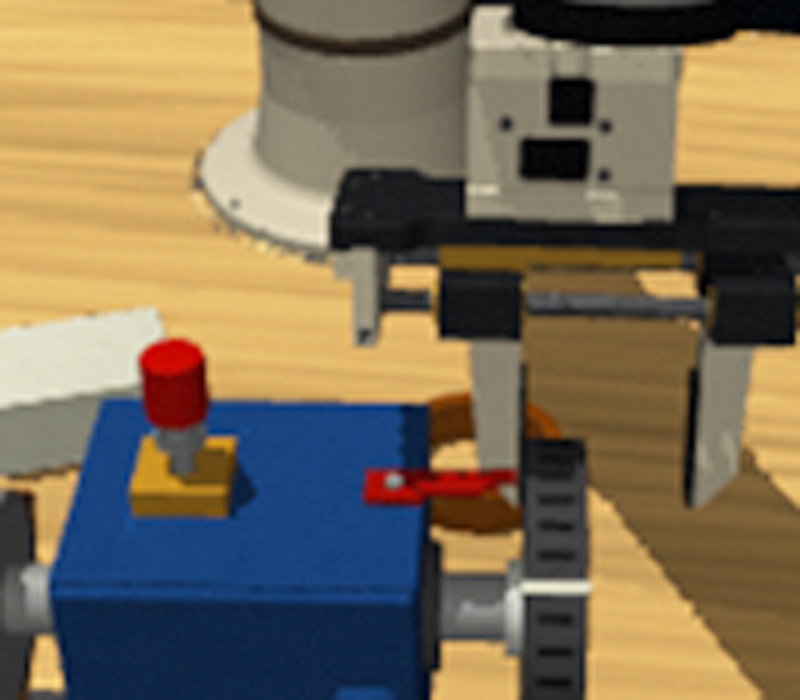

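```bash
python3 - <<'E'
from h import *
K=dict(s=1,th=15,rt=.042)
for dy in (.016,.010,.004,0):
    p,q=wp(24,dy,0,**K); manip.servo_line(p,q,vel=.06)
    effector.close(5)
    print(dy,manip.current_finger_gap(),manip.current_force().round(1),((manip.current_tool_pos()-p)@ey).round(4),manip.current_clock())
snap("wrist","w10")
i=snap("scene","s10");crop(i,"pics/s10c.png",150,90,310,230,5)
E
```

```text
0.016 0.04387595277636334 [  0.4 -10.3   3.9] -0.0046 18.275
0.01 0.032840571136548556 [  0.9 -10.3   3.1] -0.0042 18.7417
0.004 0.021987189124790012 [ 0.7 -9.9  2.6] -0.0037 19.2083
0 0.021884350563309247 [ 3.6  0.  -3.8] 0.0003 19.675
```

View pics/w10.png

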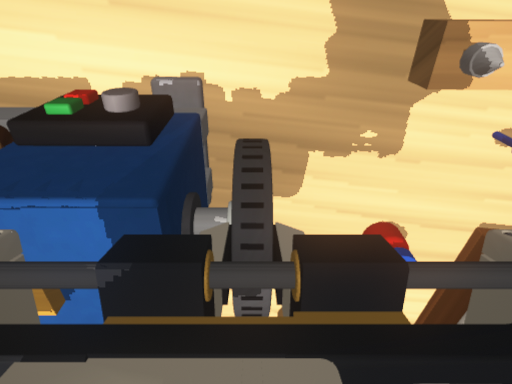

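View pics/s10c.png

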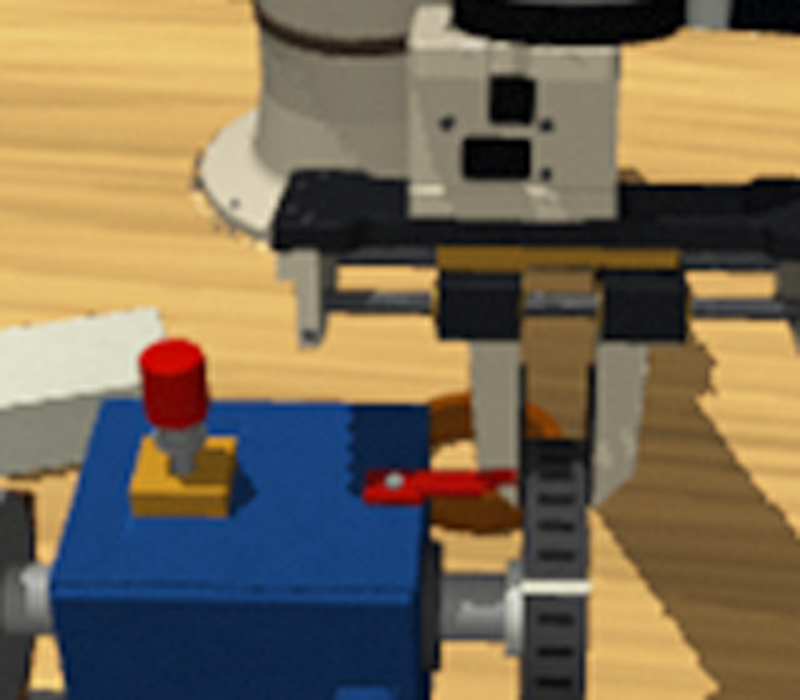

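```bash
cat >> h.py <<'E'
KK=dict(s=1,th=15,rt=.042)
def mark_v(im):
    a=im[165:235,256:266].astype(int); w=(a.min(2)>135)&((a.max(2)-a.min(2))<45)
    v,u=np.nonzero(w); return (len(v), round(165+v.mean(),1) if len(v) else None)
def knob_v(im):
    h=cv2.cvtColor(im[145:190,170:200],cv2.COLOR_BGR2HSV)
    m=((h[...,0]<8)|(h[...,0]>172))&(h[...,1]>150)&(h[...,2]>60)
    v,u=np.nonzero(m); return len(v),round(145+v.min()*1.0,1),round(145+v.mean(),2)
E
python3 - <<'E'
from h import *
S=viewer.get_calibration("scene")
im=cv2.imread("pics/s10.png");print(mark_v(im),knob_v(im))
dv=185-proj(S,L(0,.092,.212))[1];print("dv",dv)
for a in (50,46,42,38,30,20,10,5,0,-2):
    t=np.radians(a);print(a,proj(S,L(.062*np.sin(t),.106,.15+.062*np.cos(t)))+[0,dv])
E
```

```text
(30, np.float64(207.0)) (201, np.float64(158.0), np.float64(166.34))
dv 1.5999999999999943
50 [260.9 213.2]
46 [261.  210.6]
42 [261. 208.]
38 [261.  205.4]
30 [261.1 200.4]
20 [261.1 194.6]
10 [261.  189.5]
5 [261.  187.2]
0 [261.  185.2]
-2 [261.  184.4]
```

```bash
python3 - <<'E'
from h import *
effector.close(20)
print(manip.current_finger_gap(),manip.current_force().round(1))
for phi in range(28,61,4):
    p,q=wp(phi,**KK); manip.servo_line(p,q,vel=.04)
    im=viewer.get_image("scene")[:,:,::-1].copy()
    print(phi,mark_v(im),knob_v(im)[2],manip.current_force().round(1),((manip.current_tool_pos()-p)*1e3).round(1),round(manip.current_clock(),2))
cv2.imwrite("pics/s11.png",im);crop(im,"pics/s11c.png",150,90,310,230,5)
E
```

```text
0.021689263341141993 [ 3.9  0.5 -5.1]
28 (23, np.float64(205.3)) 167.28 [ 6.5  0.8 -5.1] [1.2 0.5 0.6] 20.29
32 (25, np.float64(203.8)) 167.31 [ 6.5  0.6 -4.1] [1.9 0.6 1.3] 20.59
36 (30, np.float64(202.0)) 167.28 [ 6.4 -1.3 -1. ] [2.4 0.7 1.8] 20.89
40 (30, np.float64(200.0)) 167.34 [ 5.5 -0.5  1.6] [2.6 0.7 2.2] 21.19
44 (30, np.float64(198.0)) 167.33 [ 4.1 -0.9  5.9] [2.4 0.7 2.2] 21.49
48 (30, np.float64(195.0)) 167.31 [ 3.7 -1.2  4.8] [1.8 0.6 1.8] 21.79
52 (30, np.float64(193.0)) 167.34 [ 3.  -1.3  5.7] [1.6 0.6 1.7] 22.09
56 (29, np.float64(191.0)) 167.31 [ 2.7 -1.4  6.1] [1.4 0.6 1.6] 22.39
60 (25, np.float64(189.2)) 166.72 [2.3 0.3 6.2] [1.3 0.6 1.5] 22.69
```

View pics/s11c.png

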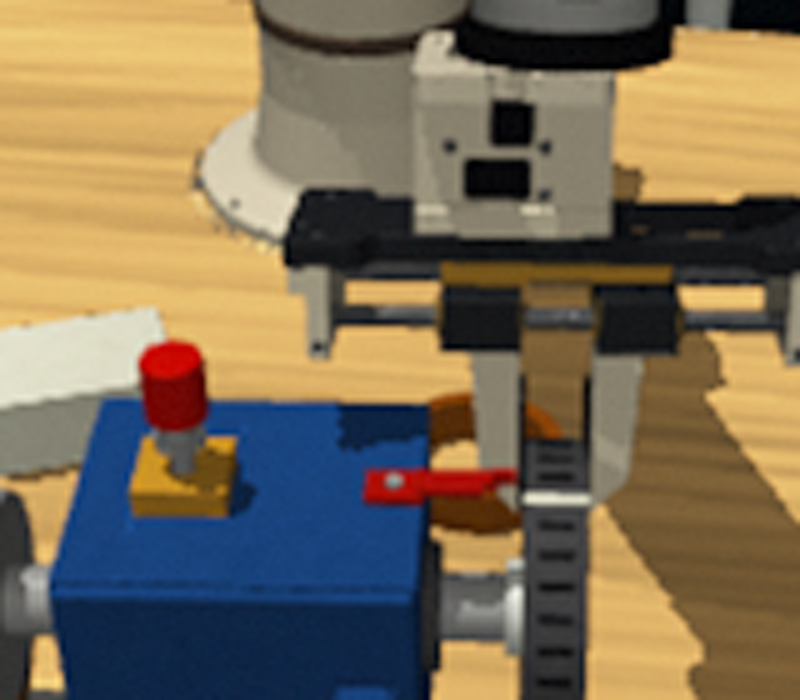

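```bash
python3 - <<'E'
from h import *
phi=60;k0=None;ok=False
while phi<84:
    phi+=1.0 if phi<67 else .5
    p,q=wp(phi,**KK); manip.servo_line(p,q,vel=.02)
    im=viewer.get_image("scene")[:,:,::-1].copy();k=knob_v(im);k0=k0 or k
    f=manip.current_force()
    print(phi,mark_v(im),k,f.round(1),round(manip.current_clock(),2))
    if k[1]-k0[1]>=3: ok=True;break
    if f[2]>14: print("FORCE");break
manip.sleep(.2)
print(ok);im=snap("scene","s12");print(mark_v(im),knob_v(im),manip.current_force());crop(im,"pics/s12c.png",150,90,310,230,5)
E
```

```text
61.0 (29, np.float64(189.0)) (196, np.float64(158.0), np.float64(166.77)) [ 2.2 -2.2  7. ] 22.99
62.0 (20, np.float64(188.5)) (197, np.float64(158.0), np.float64(166.72)) [ 1.7 -1.5  8.7] 23.29
63.0 (21, np.float64(188.4)) (200, np.float64(159.0), np.float64(167.24)) [ 0.3 -2.2  9.1] 23.59
64.0 (21, np.float64(187.6)) (200, np.float64(159.0), np.float64(167.24)) [ 0.5 -2.2  9.1] 23.89
65.0 (22, np.float64(187.4)) (201, np.float64(159.0), np.float64(167.33)) [ 0.  -1.5  8.7] 24.19
66.0 (28, np.float64(186.9)) (201, np.float64(159.0), np.float64(167.35)) [ 0.  -1.5  9.1] 24.49
67.0 (20, np.float64(186.5)) (200, np.float64(159.0), np.float64(167.32)) [ 1.1 -1.1  9.1] 24.79
67.5 (21, np.float64(186.4)) (200, np.float64(159.0), np.float64(167.3)) [ 0.7 -2.7  9.2] 25.09
68.0 (21, np.float64(186.4)) (200, np.float64(159.0), np.float64(167.3)) [-0.7 -1.4  8.9] 25.39
68.5 (25, np.float64(185.9)) (200, np.float64(159.0), np.float64(167.31)) [-0.2 -2.   9.7] 25.69
69.0 (20, np.float64(185.5)) (200, np.float64(159.0), np.float64(167.34)) [-0.3 -1.5  9.3] 25.99
69.5 (20, np.float64(185.5)) (199, 
[... 443 characters left out ...]
 27.49
72.0 (20, np.float64(184.5)) (200, np.float64(159.0), np.float64(167.46)) [-0.1 -0.9  9.8] 27.79
72.5 (20, np.float64(184.5)) (199, np.float64(159.0), np.float64(167.51)) [ 0.1 -1.4  9.7] 28.09
73.0 (20, np.float64(184.5)) (200, np.float64(159.0), np.float64(167.54)) [-1.6 -2.8  9.9] 28.39
73.5 (17, np.float64(184.4)) (201, np.float64(159.0), np.float64(167.54)) [-1.1 -2.3  9.2] 28.69
74.0 (18, np.float64(183.6)) (200, np.float64(159.0), np.float64(167.58)) [-1.8 -2.3  9.4] 28.99
74.5 (20, np.float64(183.5)) (192, np.float64(163.0), np.float64(171.42)) [-2.1 -1.9  9.5] 29.29
True
(20, np.float64(183.5)) (192, np.float64(163.0), np.float64(171.42)) [-1.2374931  -2.35333257  9.66755172]
```

View pics/s12c.png

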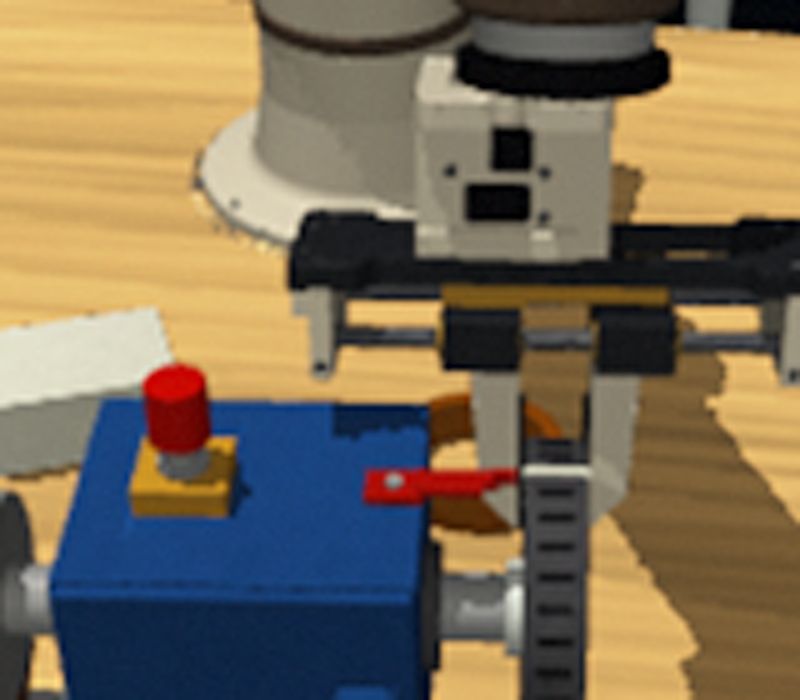

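```bash
python3 - <<'E'
from h import *
S=viewer.get_calibration("scene")
for z in (.246,.239,.236):print(z,proj(S,[.589,.0448,z]))
i=snap("side","d12");crop(i,"pics/d12c.png",190,60,290,160,6)
E
```

```text
0.246 [184.6 166.2]
0.239 [185.  169.6]
0.236 [185.1 171.1]
```

View pics/d12c.png

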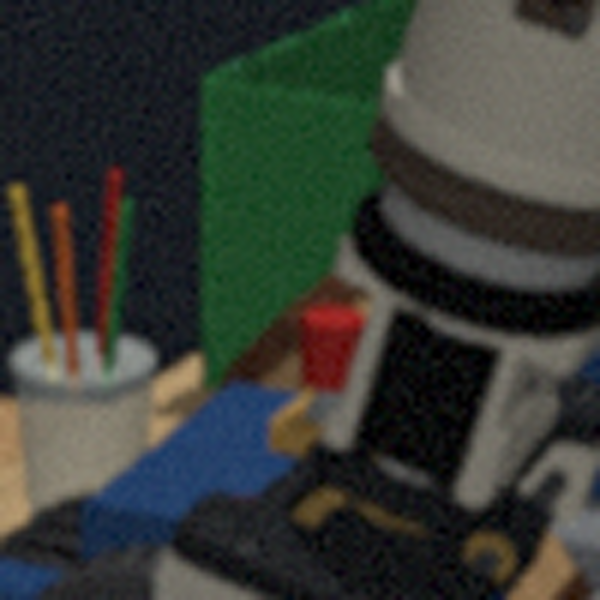

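```bash
python3 - <<'E'
from h import *
a=cv2.imread("pics/s10.png")[150:200,165:205];b=cv2.imread("pics/s12.png")[150:200,165:205]
cv2.imwrite("pics/cmp.png",cv2.resize(np.hstack([a,b]),None,fx=10,fy=10,interpolation=cv2.INTER_CUBIC))
S=viewer.get_calibration("scene")
for n,z in dict(kt_up=.258,kt_dn=.248,kb_up=.234,kb_dn=.224,col_up=.223,col_dn=.213).items():
    w=proj(S,[.589,.0448,z]);print(n,w,(w-[165,150])*10)
E
```

```text
kt_up [183.9 160.2] [189. 102.]
kt_dn [184.5 165.2] [195. 152.]
kb_up [185.3 172. ] [203. 220.]
kb_dn [185.8 176.8] [208. 268.]
col_up [185.8 177.3] [208. 273.]
col_dn [186.4 182. ] [214. 320.]
```

View pics/cmp.png

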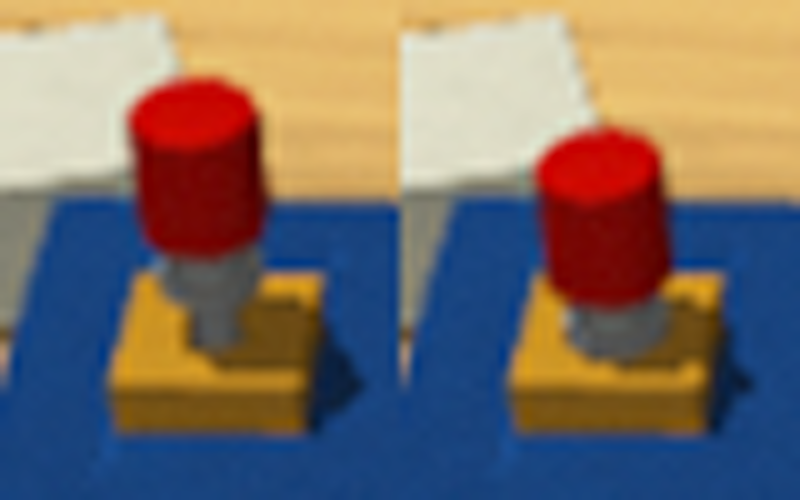

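```bash
python3 - <<'E'
from h import *
phi=74.5
for i in range(8):
    phi-=.5
    p,q=wp(phi,**KK); manip.servo_line(p,q,vel=.02)
    f=manip.current_force();print(phi,f.round(1))
    if f[2]<3: break
im=snap("scene","s13");print(mark_v(im),knob_v(im),manip.current_clock())
j=[manip.solve_ik(manip.current_tool_pos()-ex*d,q) for d in (.02,.04)];print([None if a is None else np.round(a,2) for a in j])
E
```

```text
74.0 [-0.6 -2.   7.9]
73.5 [ 1.6 -1.   6.7]
73.0 [ 3.3 -0.3  4.4]
72.5 [4.6 1.4 0.9]
(19, np.float64(183.5)) (195, np.float64(163.0), np.float64(171.28)) 30.6417
[array([ 0.28,  0.31, -0.79,  2.12,  0.55,  0.62,  0.8 ]), array([ 0.29,  0.27, -0.81,  2.16,  0.52,  0.6 ,  0.8 ])]
```

```bash
python3 - <<'E'
from h import *
effector.close(3); print(manip.current_finger_gap(),manip.current_force().round(1))
d=-np.sin(np.radians(74))*ex+np.cos(np.radians(74))*ez
p0=manip.current_tool_pos()
for s in (.006,.012,.018,.024,.030,.036,.042):
    manip.servo_line(p0+d*s,vel=.04); f=manip.current_force()
    im=viewer.get_image("scene")[:,:,::-1].copy()
    print(s,f.round(1),round(manip.current_finger_gap(),4),mark_v(im),knob_v(im),round(manip.current_clock(),2))
    if np.linalg.norm(f)>20: print("STOP");break
snap("wrist","w14");im=snap("scene","s14");crop(im,"pics/s14c.png",150,90,310,230,5)
E
```

```text
0.0219176636390749 [4.1 1.8 0.6]
0.006 [-1.2  0.8  3.7] 0.0216 (20, np.float64(184.5)) (193, np.float64(163.0), np.float64(171.1)) 31.21
0.012 [-0.6  1.8  2.5] 0.0218 (20, np.float64(184.5)) (195, np.float64(163.0), np.float64(171.11)) 31.56
0.018 [0.4 1.4 1.3] 0.0216 (20, np.float64(184.5)) (193, np.float64(163.0), np.float64(171.01)) 31.91
0.024 [ 0.7 -0.7 -0.3] 0.001 (20, np.float64(184.5)) (196, np.float64(163.0), np.float64(171.13)) 32.26
0.03 [-0.   0.2  1. ] 0.0003 (20, np.float64(184.5)) (194, np.float64(163.0), np.float64(171.05)) 32.61
0.036 [0.7 0.4 0. ] 0.0006 (20, np.float64(184.5)) (195, np.float64(163.0), np.float64(171.1)) 32.96
0.042 [0.4 0.2 0.4] 0.0004 (20, np.float64(184.5)) (195, np.float64(163.0), np.float64(171.1)) 33.31
```

View pics/s14c.png

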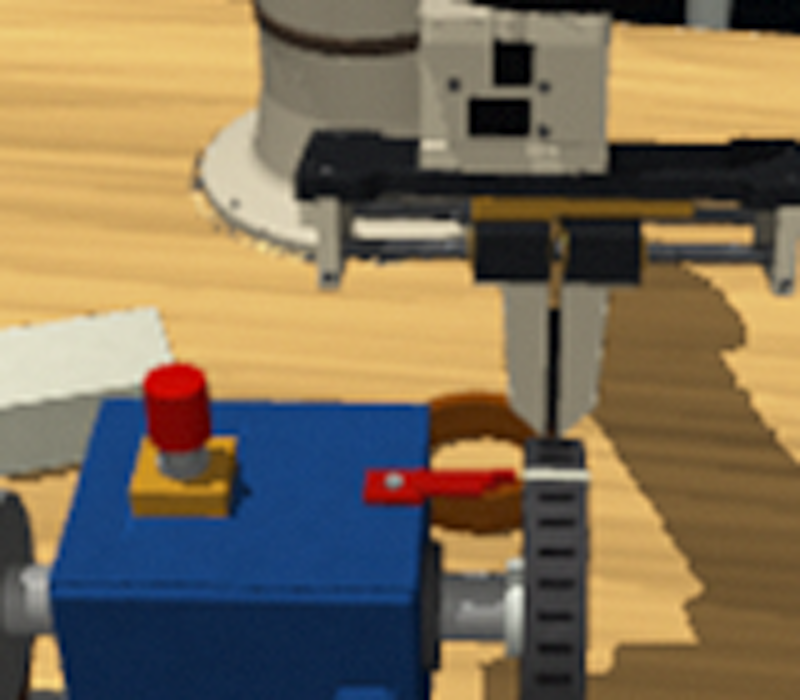

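View pics/w14.png

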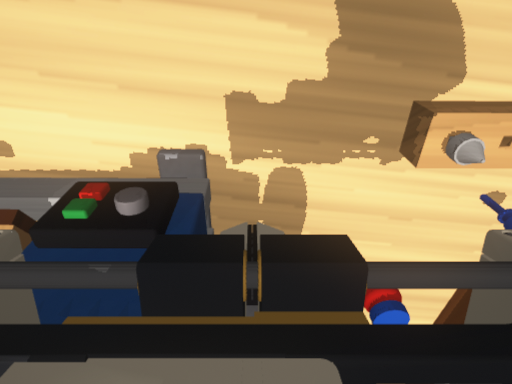

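```bash
python3 - <<'E'
from h import *
p=manip.current_tool_pos()
manip.servo_line(p-.03*ex+.12*ez,vel=.2)
q=(R.from_euler("z",6.4,degrees=True)*R.from_quat([1,0,0,0])).as_quat()
manip.move_pose([.575,.10,.36],q)
effector.open_jaws()
i=snap("wrist","w15");crop(i,"pics/w15c.png",200,80,350,280,4)
i=snap("side","d15");crop(i,"pics/d15c.png",180,70,300,250,3)
print(manip.current_clock())
E
```

```text
37.1417
```

View pics/w15c.png

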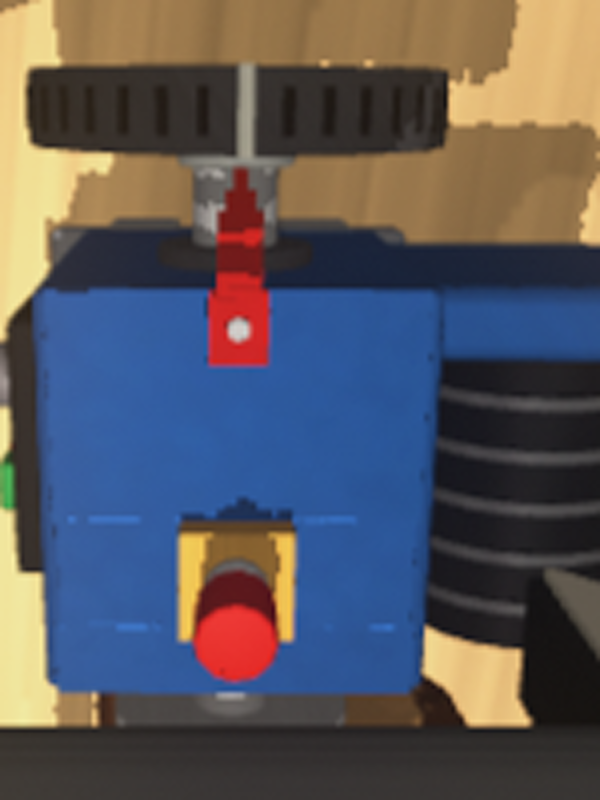

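View pics/d15c.png

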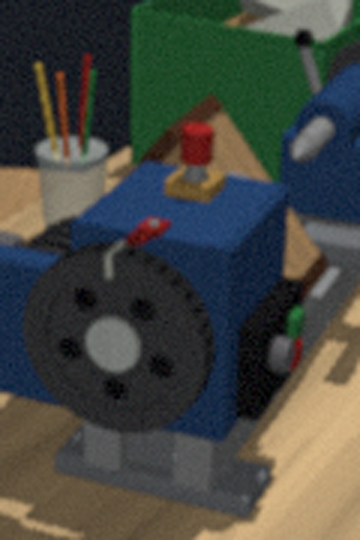

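```bash
python3 - <<'E'
from h import *
manip.hand_in(); print(manip.current_clock())
E
```

```text
the job is handed in; nothing more can be done
the job is handed in; nothing more can be done
```

The lathe is locked at its zero mark, and I handed the job in at about 37 s of the 72 s allowed. The hand-in gives no verdict, so the results below are from my own checks.

**What I did:**
- I stood the red pin in the bush, resting on the drum, while the mark was still about 40° from the pointer.
- I turned the handwheel by its rim until the pin dropped.
- I eased the wheel back so its load lay on the pin.
- I slid the fingers off the rim and moved the arm clear.

**Last checks:**
- **Pin:** it dropped about 5 px in the scene camera, which matches the full 10 mm drop. The collar looks seated on the bush and the pin upright. A coarser pixel-mean reading suggested only about 8 mm, but the enlarged before/after picture shows the full drop.
- **Mark:** after release the wheel stayed still, with the mark about 1 mm to the far side of the pointer tip in the wrist picture (limit 3 mm). The scene camera put it about 1 mm to the near side of the pointer; that camera read about 3 mm off in x elsewhere, so I trust the wrist picture more.
- **Forces:** the highest force I read at the hand was about 12 N, from one finger against the rim's side while closing. It was about 10 N while turning, and I saw no contact with the pointer or the blank.

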